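Rock a clipped-in relay out of its socket

TASK

The relay module sits tight in the black socket under two stiff steel clips that will not let it be pulled straight out. Grip the relay, rock it side to side towards one clip and then the other, its foot still in the socket, until both clips are bent back clear of it; then lift it out and finish still holding it, upright and still, directly over the socket with its underside two to three centimetres above the clip tips. Leave the other things on the bench where they are.

Things in the scene. Friction and masses are not known exactly. Their poses are not given: they have to be found in the camera images.
- relay: The relay module to remove: light grey box, 71 (its x) x 22 (its y) x 45 mm high, with a 36 x 22 x 11 mm step on the middle of its top, 56 to 126 g; free, seated in the socket at the start, its axes along the socket's. Origin at the centre of its underside, z up. Grip it across its 22 mm width (y) at mid length, between the clip uprights.
- socket: Black relay socket, 106 (x) x 50 (y) mm, fixed to the bench on an aluminium rail (150 mm, along y). Origin on the bench under its centre, z up, turned about z. Seat floor 16 mm above the origin. A low rim (4 mm above the floor at the sides, 12 mm at the x ends) leaves 1.5 mm play: the relay can be leaned about its bottom edges y = +11 or -11 mm, but not slid.
- clip_left (a joint): Steel clip on the socket's +y side: 0 = upright, hooked over the relay; grows (rad) as it swings outward to +y, stop at 0.30. Hinge line along the socket's x at y = +10 mm, z = 12 mm. No spring: friction only (0.35 N m, about 8 N at the top), it stays where pushed. A relay leaning to that side pushes it out by nearly the same angle; clear of an upright relay from about 0.06 rad.
- clip_right (a joint): The same clip mirrored on the socket's -y side, hinge at y = -10 mm; grows as it swings outward to -y.
- clip_left_tip (a point): Top of the left clip, midway between its two hooks; 67 mm above the socket's origin while upright. The clip has two uprights, 10 mm wide, at x = +28 and -28 mm (46 mm free between them for a finger), 0.6 mm off the relay's side; each hook reaches 2.6 mm over the relay's 45 mm high shoulder, 2 mm above it.
- clip_right_tip (a point): The same on the right clip.
- relay_top (a point): Centre of the relay's top face, 56 mm above its underside.
- spare_relay: Bystander: a white relay module of the same size standing on the bench; origin at its underside.
- multimeter: Bystander: multimeter lying on the bench, 142 x 74 x 44 mm; origin at its underside.
- glue_bottle: Bystander: small glue bottle standing on the bench, 38 mm across, 112 mm high; origin at its underside.
- side_cutter: Bystander: side cutter pliers lying on the bench, 157 x 103 x 16 mm; origin at its underside.
Mind the look-alikes: they are no part of the job. Leave any red or yellow look-alike of the relay alone.

How it is judged:
On the way, in this order (a step that is already met when the one before it is completed fails the run):
1. the relay is leaned to one side (its top 3 mm or more sideways) with its foot still in the socket (z of relay in the frame of socket below 0.026 m and (y of relay_top in the frame of socket above 0.003 m or y of relay_top in the frame of socket below -0.003 m)), for 0.05 s.
2. both clips are worked outward past 0.045 rad with the relay's foot still in the socket (z of relay in the frame of socket below 0.026 m and value of joint each of clip_left, clip_right above 0.045 rad), for 0.05 s.
At the end, for the whole second after the job is handed in: The gripper holds the relay still, within 0.2 rad of upright, its centre within 25 mm of the socket's centre seen from above, its underside 70 to 120 mm above the socket's origin (3 to 53 mm over the clip tips), touching neither socket nor clips (z of relay in the frame of socket between 0.07 and 0.12 m and horizontal distance between relay and socket below 0.025 m and angle between relay's own z axis and vertical below 0.2 rad and contact force between the fingers and relay above 3 N and contact force between relay and socket below 0.1 N and linear speed of relay below 0.02 m/s); the arm keeps its last pose, push and grip.
It fails at once if the spare relay is moved more than 30 mm (distance of spare_relay from where it was at the start of the episode above 0.03 m).
It fails at once if the multimeter is moved more than 30 mm (distance of multimeter from where it was at the start of the episode above 0.03 m).
It fails at once if the glue bottle is moved more than 30 mm (distance of glue_bottle from where it was at the start of the episode above 0.03 m).
It fails at once if the side cutter is moved more than 30 mm (distance of side_cutter from where it was at the start of the episode above 0.03 m).
It also fails if it takes over 45 s, if anything falls off the work surface, if the arm or the gripper's body presses on something with over 40 N, if the wrist force passes 120 N, or if a joint passes its speed limit or range.

ROBOT

A 6-joint arm with a two-finger parallel gripper is mounted at the origin on the work surface; the furniture and walls round the work are solid. World frame = base frame: x ahead of the robot, y to its left, z up, the work surface at z = 0. Lengths are in m, angles in rad, forces in N, time in s.
With the tool pointing down it reaches from about 0.275 to 0.725 m from the base axis. Payload 5.6 kg.
Tool frame: the origin (TCP) lies at the very end of the fingers, on their centre line; the grasp point (between the pads) lies 19 mm behind it; z points along the fingers, y is the line along which they close (so a half turn about z gives the same grasp; the last joint's range is limited). The gripper opens to 85 mm and grips with 20 to 120 N. Pads are 22 mm wide; open, the fingers measure 114 mm over their backs; the gripper's body (76 mm by 85 mm) begins 54 mm behind the grasp point. The pads swing forward as they close: fully open they stand 13 mm farther back than shut.
Start: joints at [1.601, 0.255, 0.108, 0, -1.424, -0.285], TCP at [0.139, 0.532, 0.231] pointing down, gripper open.
Joint ranges: [-2.95, 2.95], [-1.21, 1.97], [-1.09, 1.5], [-2.87, 1.71], [-2.94, -0.07], [-3.05, 3.05]. Speed limits (rad/s): [2.57, 2.57, 3.14, 3.14, 3.14, 3.14].

INTERFACE

Orientations are given as a unit quaternion [x, y, z, w].
In Python, from workcell import get_obs, eyes, job gives the robot as it stands. The module is installed in compiled form; this text tells all that it offers.
- The arm moves only by the tool step_arm, never from a script. Its argument "commands" is one flat list of numbers, 7 for each row, row after row: the finger opening in mm, from 0 to 85.4, then the shift along the tool's x, y, z in mm, then the turn, a rotation vector about the tool's x, y, z in rad. A call has 1 to 5 rows; each row shifts and turns the commanded pose from where the row before left it, along the tool's axes as they then stand; what a row does not reach is not made up. A row lasts 1/10 s, in which the tool goes at most 50 mm and 8.59 degrees, less where a joint would pass 70% of its speed; a pose out of reach is approached as far as the arm can. A call is refused whole if a number of a shift passes 50 or a number of a turn 0.15, either way. A call with a gripper value outside its range is refused whole. The fingers move at their own pace and stop on an object; "squeeze" is the grip in N (left out, the last holds). Time passes only in rows, so rows that do not move let the fingers close. It gives the time, the measured TCP pose, the force, the opening and the grip force at its end, in the units of the state.
- get_obs(): the state, without advancing time (a new reading comes with each control period).
- eyes.read_camera(name): name is "scene" or "top"; returns (picture, depth): 384x512x3 uint8, blue, green, red; 384x512 float32, m along the optical axis (not along the pixel's ray), 0 where there is no reading.
- eyes.camera_info(name): a dict with "intrinsics" (3x3 intrinsics, pixels), "eye" and "orientation" of the camera in the world. Camera axes: x right, y down, z forward; pixel columns grow to the right and rows downward; lengths in m; the calibration is good to about 2 mm. A picture is of the moment at which its call begins. camera_info takes no time and is no camera call.
- job.job_done(): hands the job in; it is judged then, once.
The state is a dict: "t": time; "qpos": joint angles; "joint_velocities": joint speeds; "joint_torque": joint torques, N m; "position": TCP position; "eef_rot": TCP orientation; "contact_force": force on the tool from outside, world axes, zero at the start; "ft_torque": the same for the moment, N m; "width": opening from 0.0 (shut) to 1.0 (fully open); "gripper_force": force on a finger pad.
Only numpy, scipy, OpenCV 4.12 (cv2) and the standard library are available. Lean on these libraries where they do the work, as an engineer would, in place of code of your own. Each camera call takes 0.05 s, during which the arm holds its last target. There are 200 camera calls.

## Working session

There is one attempt and no reset: what is moved stays moved. The work goes in short steps, Python scripts to look and compute and a tool call to move; the robot and the scene stay as the last step left them, time stands still between calls to the robot, and variables do not carry over. Pictures are saved under pics/ and viewed, at most 10 in all, crops included, and the job is handed in when it is done.

Besides the shell and the picture viewer there is one more tool, called after "Request:" in YAML: its name, and indented under it one key for each argument. step_arm: Moves the arm, as the interface text tells. Its arguments: {"type":"object","properties":{"commands":{"type":"array","items":{"type":"number"}},"squeeze":{"type":"number"}},"required":["commands"]}

```bash
mkdir -p pics; cat > h.py <<'E'
import numpy as np,cv2
from scipy.spatial.transform import Rotation as R
from workcell import get_obs,eyes,job
def snap(n):
    im,d=eyes.read_camera(n); i=eyes.camera_info(n)
    np.savez(n+'.npz',im=im,d=d,K=i['intrinsics'],e=i['eye'],o=np.array(i['orientation']))
    return im,d
def cloud(n):
    f=np.load(n+'.npz');d=f['d'];K=f['K'];v,u=np.mgrid[:d.shape[0],:d.shape[1]]
    p=np.stack([(u-K[0,2])/K[0,0]*d,(v-K[1,2])/K[1,1]*d,d],-1)
    o=f['o'];Rm=o if o.shape==(3,3) else R.from_quat(o).as_matrix()
    return p@Rm.T+f['e'],f['im'],d
E
python3 - <<'E'
from h import *
a,_=snap('top');b,_=snap('scene')
cv2.imwrite('pics/top.png',cv2.resize(a,(800,600)));cv2.imwrite('pics/scene.png',cv2.resize(b,(800,600)))
print(get_obs());print(eyes.camera_info('top'))
E
```

```text
{'t': 0.1, 'qpos': array([ 1.60059754e+00,  2.55681428e-01,  1.07166964e-01, -4.00832891e-04,
       -1.42389962e+00, -2.84585145e-01]), 'joint_velocities': array([-6.71467608e-04,  4.21418427e-05,  3.09209980e-03,  2.24303483e-03,
        2.13230793e-03,  9.50096376e-04]), 'joint_torque': array([-2.56127147e-03, -3.87607276e+01,  2.38474792e+01,  5.37778661e+00,
       -3.77671706e-03,  4.65318109e-06]), 'position': array([0.13847068, 0.53184268, 0.23050593]), 'eef_rot': array([ 9.91892519e-01, -1.27076891e-01, -6.91629025e-05,  8.29938220e-04]), 'contact_force': array([0.15754805, 0.33955258, 0.62550185]), 'ft_torque': array([-0.02008499, -0.00352798,  0.00742679]), 'gripper_force': 0.0, 'width': 0.9981944679099083}
{'intrinsics': array([[478.63524721,   0.        , 257.1935556 ],
       [  0.        , 478.63524721, 201.0213694 ],
       [  0.        ,   0.        ,   1.        ]]), 'eye': array([0.30693118, 0.04928365, 1.29608714]), 'orientation': array([ 0.70614536, -0.70406837,  0.0559097 , -0.05020523])}
```

View pics/top.png

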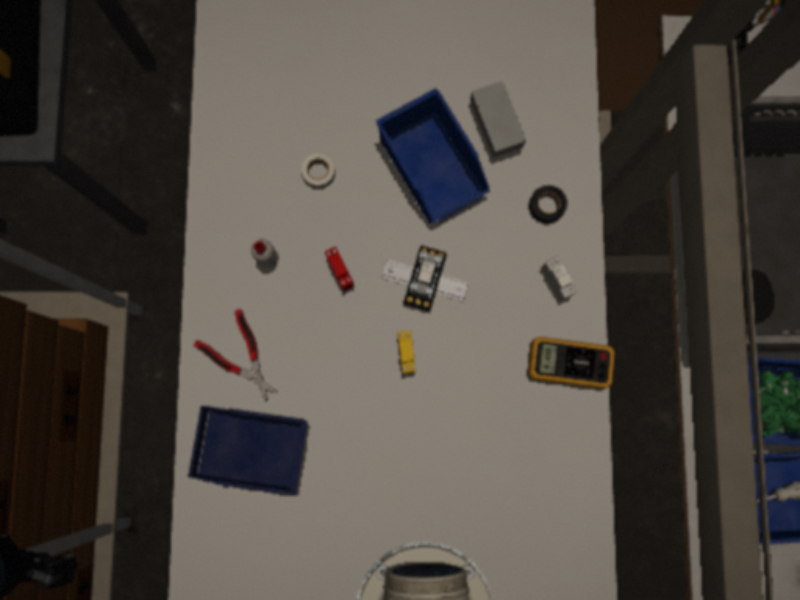

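View pics/scene.png

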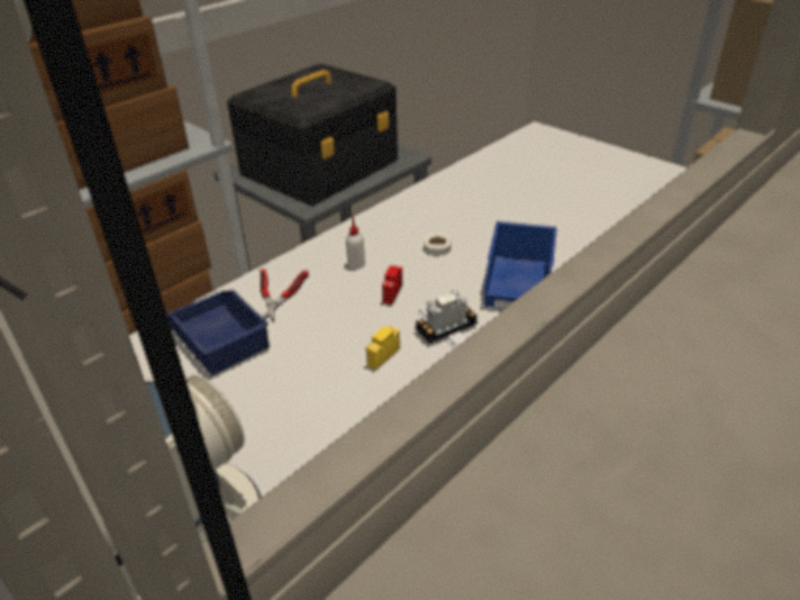

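The top view shows the socket at about (426,278) of 800x600, with its long axis near the picture's vertical. Red, yellow and white look-alikes stand around it. Next I'll take an enlarged crop and the depth.

```bash
python3 - <<'E'
from h import *
P,im,d=cloud('top')
c=im[145:210,235:310];cv2.imwrite('pics/crop.png',cv2.resize(c,None,fx=8,fy=8,interpolation=cv2.INTER_CUBIC))
S=P[150:205,240:305].reshape(-1,3);C=im[150:205,240:305].reshape(-1,3).astype(int)
print('table z',np.median(P[250:300,180:230,2]))
def fit(m,n):
    q=S[m][:,:2].astype(np.float32);r=cv2.minAreaRect(q);print(n,len(q),r,q.mean(0), np.median(S[m][:,2]))
    w,v=np.linalg.eigh(np.cov(q.T));print('   ang',np.degrees(np.arctan2(v[1,1],v[0,1])))
z=S[:,2]
for lo in (.012,.05,.055,.067): print(lo,(z>lo).sum())
fit(z>.066,'top step');fit((z>.052),'relay');fit((z>.013)&(z<.1)&(C.sum(1)<200),'socket')
E
```

```text
table z 0.00036006392739773574
0.012 733
0.05 300
0.055 293
0.067 168
top step 179 ((0.4534949064254761, 0.02887781709432602), (0.036986712366342545, 0.2936345934867859), 74.89449310302734) [0.53388214 0.00500048] 0.07251262971179862
   ang 168.8506393239522
relay 295 ((0.45458167791366577, 0.028898093849420547), (0.03830607235431671, 0.29563066363334656), 74.75616455078125) [0.54414403 0.00314267] 0.06846749299465293
   ang 168.59267453523603
socket 335 ((0.5638066530227661, -0.00011671334505081177), (0.04821887984871864, 0.10686270147562027), 73.69202423095703) [0.55328566 0.00236022] 0.024349573376946543
   ang 164.24902439645726
```

View pics/crop.png

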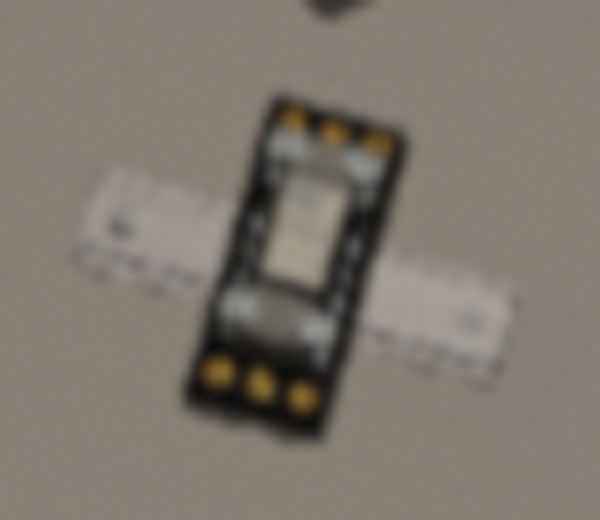

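The crop shows the socket's corners near (275,95), (408,130), (325,440) and (185,405), with the bright relay step at its centre. I'll back-project these at their known heights.

```bash
python3 - <<'E'
from h import *
P,im,d=cloud('top');f=np.load('top.npz');K=f['K'];Rm=R.from_quat(f['o']).as_matrix();e=f['e']
def ray(u,v,z):
    r=Rm@np.array([(u-K[0,2])/K[0,0],(v-K[1,2])/K[1,1],1]);return e+r*(z-e[2])/r[2]
cr=lambda x,y,z: ray(235+(x+.5)/8-.5,145+(y+.5)/8-.5,z)
def quad(c,z):
    q=np.array([cr(x,y,z)[:2] for x,y in c]);a=(q[0]+q[1]-q[2]-q[3])
    print(q.mean(0),'yaw',np.degrees(np.arctan2(a[1],a[0])),'len',np.linalg.norm(a)/2,'wid',np.linalg.norm(q[0]+q[3]-q[1]-q[2])/2)
for z in (.016,.02,.026): quad([(275,95),(408,130),(325,440),(185,405)],z)
quad([(288,176),(346,187),(328,290),(266,278)],.072)
# robust clouds
S=P[145:210,235:310];C=im[145:210,235:310].astype(int).sum(-1)
near=np.hypot(S[...,0]-.56,S[...,1]-.0)<.07
for n,m in (('step',near&(abs(S[...,2]-.072)<.005)&(C>330)),('high',near&(S[...,2]>.05)&(S[...,2]<.08)),('all',near&(S[...,2]>.012)&(S[...,2]<.08))):
    q=S[m];print(n,len(q),q.mean(0),np.median(q[:,2]),cv2.minAreaRect(q[:,:2].astype(np.float32)))
m=near&(S[...,2]>.012)&(S[...,2]<.08)
E
```

```text
[ 0.56463631 -0.00071006] yaw -15.424918862405377 len 0.1117492157758074 wid 0.047999542069453636
[ 5.63831036e-01 -5.53841052e-04] yaw -15.424918862405377 len 0.11140002324788258 wid 0.047849553710984136
[ 5.62623125e-01 -3.19511492e-04] yaw -15.424918862405377 len 0.11087623445599529 wid 0.04762457117327991
[ 0.56463386 -0.00133284] yaw -10.966159966083135 len 0.03477842873937982 wid 0.01992514687497301
step 103 [ 0.56486082 -0.0007036   0.07215063] 0.07251066173906451 ((0.5634859800338745, -0.0009398870170116425), (0.03151821345090866, 0.06389810144901276), 74.35405731201172)
high 280 [ 5.60887515e-01 -1.45576005e-04  6.73467953e-02] 0.06758223167948008 ((0.56329745054245, -0.0007326640188694), (0.03795141354203224, 0.07018892467021942), 74.35015106201172)
all 713 [ 5.59001891e-01 -1.30155058e-04  4.01489399e-02] 0.028642266807966887 ((0.5632500648498535, 0.00043576955795288086), (0.10232547670602798, 0.10809358954429626), 32.95866394042969)
```

The socket centre is about (0.564, -0.001) with yaw -15.5°, and the sizes agree. The tool yaw is already within 1° of that, so I'll travel over at height.

Request:
step_arm:
  commands: [85,36,27,0,0,0,0.003,85,36,27,0,0,0,0.003,85,36,27,0,0,0,0.003,85,36,27,0,0,0,0.003,85,36,27,0,0,0,0.003]

```text
t: 0.6
position: [0.2783, 0.3536, 0.231]
eef_rot: [0.991, -0.134, -0.0, 0.0]
contact_force: [1.4, 0.6, 0.1]
width: 0.993
gripper_force: 0.0
```

Request:
step_arm:
  commands: [85,36,27,0,0,0,0,85,36,27,0,0,0,0,85,36,27,0,0,0,0,85,36,27,0,0,0,0,85,36,27,0,0,0,0]

```text
t: 1.1
position: [0.4157, 0.1756, 0.2311]
eef_rot: [0.991, -0.134, -0.0, -0.0]
contact_force: [1.5, 0.8, 0.6]
width: 0.991
gripper_force: 0.0
```

Request:
step_arm:
  commands: [85,36,27,0,0,0,0,85,36,27,10,0,0,0,85,36,27,10,0,0,0,85,36,27,20,0,0,0,85,36,27,20,0,0,0]

```text
t: 1.6
position: [0.5536, -0.0025, 0.1705]
eef_rot: [0.991, -0.135, 0.0, -0.0]
contact_force: [0.5, 2.2, 0.0]
width: 0.994
gripper_force: 0.0
```

```bash
cat > rel.py <<'E'
from h import *
o=get_obs();T=R.from_quat(o['eef_rot']);c=np.array([.5640,-.0008,.038]);a=np.radians(-15.5)
G=R.from_matrix(np.array([[np.cos(a),np.sin(a),0],[np.sin(a),-np.cos(a),0],[0,0,-1]]))
print(o['t'],o['position'],'shift mm',np.round(T.inv().apply(c-o['position'])*1e3,1),'turn',np.round((T.inv()*G).as_rotvec(),4))
print(np.round(o['contact_force'],1),np.round(o['ft_torque'],2),o['width'],o['gripper_force'])
E
python3 rel.py
```

```text
1.6 [ 0.55355984 -0.00245098  0.17049959] shift mm [  9.6  -4.3 132.5] turn [-0.0003 -0.0001  0.0006]
[0.5 2.2 0. ] [ 0.19 -0.14 -0.01] 0.9939800794109709 0.0
```

Request:
step_arm:
  commands: [70,10,-4,20,0,0,0,60,0,0,30,0,0,0,60,0,0,20,0,0,0,60,0,0,0,0,0,0]

```text
t: 2.0
position: [0.5609, -0.0001, 0.0976]
eef_rot: [0.991, -0.135, -0.004, 0.001]
contact_force: [-0.5, -0.5, -0.2]
width: 0.702
gripper_force: 0.0
```

```bash
python3 rel.py; python3 - <<'E'
from h import *
a,_=snap('top');b,_=snap('scene')
A=cv2.resize(a[120:220,210:330],None,fx=5,fy=5,interpolation=cv2.INTER_CUBIC);B=cv2.resize(b[120:220,230:330],(500,500),interpolation=cv2.INTER_CUBIC)
cv2.imwrite('pics/pre.png',cv2.resize(B,(600,600)))
E
```

```text
2.0 [ 5.60884244e-01 -1.19069607e-04  9.76458086e-02] shift mm [ 3.6 -0.4 59.6] turn [ 0.0029  0.007  -0.0003]
[-0.5 -0.5 -0.2] [-0.04  0.05 -0.02] 0.7016180957176582 0.0
```

View pics/pre.png

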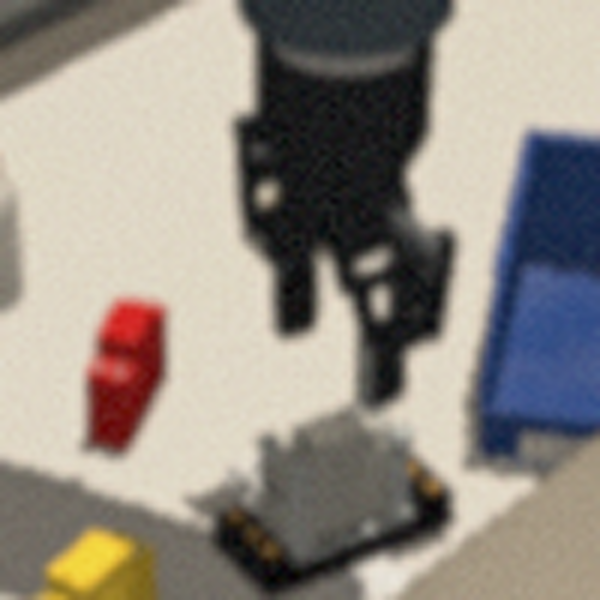

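The gripper straddles the relay: the fingers are at (295,330) and (380,400) and the relay is below at (335,460), aligned. I'll descend to grasp height.

Request:
step_arm:
  commands: [60,0,0,20,0,0,0,60,0,0,20,0,0,0,60,0,0,15,0,0,0,60,0,0,5,0,0,0,60,0,0,0,0,0,0]

```text
t: 2.6
position: [0.5639, 0.0006, 0.0421]
eef_rot: [0.991, -0.134, 0.0, -0.0]
contact_force: [1.2, 0.2, 0.6]
width: 0.702
gripper_force: 0.0
```

```bash
python3 rel.py
```

```text
2.6 [5.63877355e-01 5.58645741e-04 4.20574932e-02] shift mm [0.5 1.3 4.1] turn [-0.0002 -0.0009  0.0011]
[1.2 0.2 0.6] [-0.03  0.    0.04] 0.701518637702956 0.0
```

Request:
step_arm:
  commands: [40,0,1,3,0,0,0,20,0,0,0,0,0,0,15,0,0,0,0,0,0,15,0,0,0,0,0,0,15,0,0,0,0,0,0]
  squeeze: 30

```text
t: 3.1
position: [0.5637, -0.0006, 0.0391]
eef_rot: [0.991, -0.134, 0.001, -0.0]
contact_force: [-1.4, -0.4, 5.3]
width: 0.255
gripper_force: 30.2
```

Request:
step_arm:
  commands: [15,0,0,0,0,0,0,15,0,0,0,0,0,0,15,0,0,0,0,0,0]

```text
t: 3.4
position: [0.5637, -0.0006, 0.0391]
eef_rot: [0.991, -0.134, 0.001, -0.0]
contact_force: [-1.6, -1.0, 6.0]
width: 0.26
gripper_force: 30.3
```

```bash
python3 rel.py
```

```text
3.4 [ 0.56371504 -0.00057945  0.03912754] shift mm [0.3 0.1 1.1] turn [-0.0003 -0.0014  0.001 ]
[-1.6 -1.   6. ] [0.05 0.36 0.01] 0.25991527237130035 30.291645945981145
```

It grips at 22 mm and is centred. I'll squeeze harder and lean towards tool +y.

Request:
step_arm:
  commands: [15,0,0,0,0,0,0,15,0,1.2,-0.5,0.05,0,0,15,0,1.2,-0.5,0.05,0,0,15,0,0,0,0,0,0]
  squeeze: 90

```text
t: 3.8
position: [0.5633, -0.0029, 0.0402]
eef_rot: [0.989, -0.135, 0.008, -0.051]
contact_force: [-0.1, 3.3, 7.0]
width: 0.244
gripper_force: 89.2
```

```bash
python3 rel.py
```

```text
3.8 [ 0.56331851 -0.00289703  0.04019518] shift mm [ 0.1 -2.   2.4] turn [-0.1031 -0.002  -0.0015]
[-0.1  3.3  7. ] [1.21 0.26 0.07] 0.24419986485652118 89.15660798549652
```

Request:
step_arm:
  commands: [15,0,1.2,-0.5,0.05,0,0,15,0,0.5,-0.2,0.02,0,0,15,0,0,0,0,0,0]

```text
t: 4.1
position: [0.563, -0.0041, 0.0407]
eef_rot: [0.987, -0.135, 0.012, -0.085]
contact_force: [-0.3, 3.4, 6.8]
width: 0.245
gripper_force: 89.4
```

```bash
python3 rel.py; python3 - <<'E'
from h import *
b,_=snap('scene')
cv2.imwrite('pics/lean1.png',cv2.resize(b[165:225,255:315],(600,600),interpolation=cv2.INTER_CUBIC))
E
```

```text
4.1 [ 0.56299339 -0.00409974  0.04069857] shift mm [ 0.1 -2.9  3.2] turn [-0.1715 -0.0018 -0.0003]
[-0.3  3.4  6.8] [ 1.06  0.25 -0.01] 0.24487523703626982 89.40521031618118
```

View pics/lean1.png

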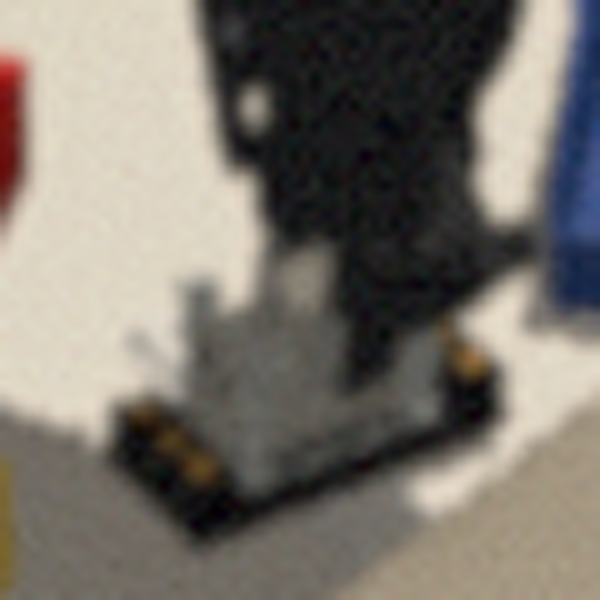

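The relay leans to the camera's right in the picture, with its foot at (260,480) in the socket. The left clip at (195,290) is still upright. I'll return and lean the other way.

Request:
step_arm:
  commands: [15,0,-1.1,0.6,-0.05,0,0,15,0,-1.1,0.6,-0.05,0,0,15,0,-1.1,0.6,-0.05,0,0,15,0,-0.5,0.2,-0.02,0,0,15,0,0,0,0,0,0]

```text
t: 4.65
position: [0.5641, -0.0006, 0.0393]
eef_rot: [0.991, -0.133, 0.001, 0.002]
contact_force: [0.1, -1.9, 9.2]
width: 0.246
gripper_force: 89.8
```

```bash
python3 rel.py
```

```text
4.65 [ 0.5640663  -0.00062423  0.03931959] shift mm [-0.   0.2  1.3] turn [ 0.0033 -0.0023  0.0033]
[ 0.1 -1.9  9.2] [-0.43  0.37 -0.05] 0.24571655849992627 89.8356682062149
```

Request:
step_arm:
  commands: [15,0,-1.2,-0.5,-0.05,0,0,15,0,-1.2,-0.5,-0.05,0,0,15,0,-1.2,-0.5,-0.05,0,0,15,0,-0.5,-0.2,-0.02,0,0,15,0,0,0,0,0,0]

```text
t: 5.15
position: [0.5648, 0.0022, 0.0407]
eef_rot: [0.987, -0.133, -0.011, 0.087]
contact_force: [-0.6, -4.9, 8.2]
width: 0.25
gripper_force: 89.7
```

```bash
python3 rel.py; python3 - <<'E'
from h import *
b,_=snap('scene')
cv2.imwrite('pics/lean2.png',cv2.resize(b[165:225,255:315],(600,600),interpolation=cv2.INTER_CUBIC))
E
```

```text
5.15 [0.56481253 0.00224319 0.04072497] shift mm [0.  2.6 3.2] turn [ 0.1757 -0.0018  0.0026]
[-0.6 -4.9  8.2] [-1.74  0.1  -0.1 ] 0.25006824249264503 89.7154176235199
```

View pics/lean2.png

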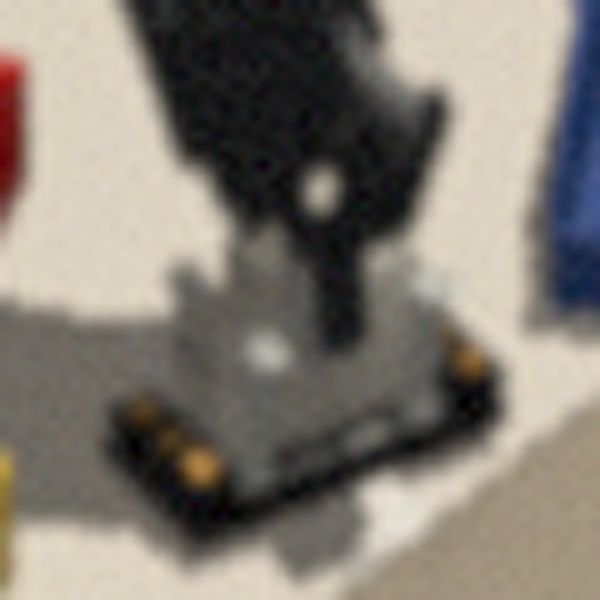

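The relay now leans left. The near clip's bright hooks at (265,350) and (430,285) stay bent out, and the far clip at (185,275) has moved outward. I'll go upright and then lift gently.

Request:
step_arm:
  commands: [15,0,1.1,0.6,0.05,0,0,15,0,1.1,0.6,0.05,0,0,15,0,1.1,0.6,0.05,0,0,15,0,0.5,0.2,0.02,0,0,15,0,0,0,0,0,0]

```text
t: 5.7
position: [0.5638, -0.0016, 0.0393]
eef_rot: [0.991, -0.135, 0.001, 0.001]
contact_force: [-1.6, -2.0, 8.6]
width: 0.246
gripper_force: 89.9
```

Request:
step_arm:
  commands: [15,0,0,-2,0,0,0,15,0,0,-2,0,0,0,15,0,0,-2,0,0,0,15,0,0,-1,0,0,0]

```text
t: 6.1
position: [0.563, -0.0003, 0.0448]
eef_rot: [0.991, -0.134, -0.0, 0.0]
contact_force: [0.4, 0.7, -0.6]
width: 0.251
gripper_force: 88.6
```

```bash
python3 rel.py
```

```text
6.1 [ 5.62957580e-01 -3.47448230e-04  4.47575619e-02] shift mm [1.1 0.2 6.8] turn [0.0006 0.0006 0.0011]
[ 0.4  0.7 -0.6] [-0.05  0.    0.02] 0.2514081046776042 88.62140357494354
```

It lifts freely (about 1 N). I'll raise it the rest of the way.

Request:
step_arm:
  commands: [15,0,0,-8,0,0,0,15,0,0,-15,0,0,0,15,0,0,-15,0,0,0,15,0,0,-15,0,0,0,15,0,0,-10,0,0,0]

```text
t: 6.6
position: [0.5637, -0.0005, 0.1096]
eef_rot: [0.991, -0.134, 0.001, -0.0]
contact_force: [0.5, 0.5, -1.6]
width: 0.242
gripper_force: 88.6
```

Request:
step_arm:
  commands: [15,1,0,-6,0,0,0,15,0,0,0,0,0,0,15,0,0,0,0,0,0,15,0,0,0,0,0,0,15,0,0,0,0,0,0]

```text
t: 7.1
position: [0.5637, -0.0009, 0.1133]
eef_rot: [0.991, -0.135, -0.001, 0.0]
contact_force: [0.8, 0.2, -0.4]
width: 0.25
gripper_force: 88.6
```

```bash
python3 rel.py; python3 - <<'E'
from h import *
b,_=snap('scene')
cv2.imwrite('pics/end.png',cv2.resize(b[140:225,245:330],(600,600),interpolation=cv2.INTER_CUBIC))
print(get_obs()['joint_velocities'].round(3))
E
```

```text
7.1 [ 0.56373844 -0.00087917  0.11332875] shift mm [ 0.3 -0.2 75.3] turn [0.0006 0.0012 0.0007]
[ 0.8  0.2 -0.4] [ 0.01 -0.03 -0.  ] 0.24978739572723002 88.55778872966766
[ 0.001 -0.002  0.004  0.002 -0.    -0.002]
```

View pics/end.png

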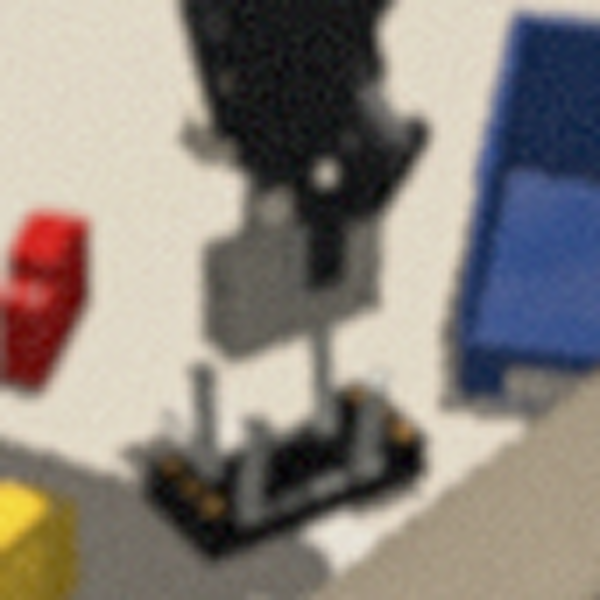

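The relay hangs upright, its underside at about (235,355) clear above both bent clips. By the lift (74 mm) it is about 23 mm over the tips. The arm is still, so I'm handing in.

```bash
python3 -c "
from h import *
print(job.job_done())"
```

```text
the job is handed in; nothing more can be done
None
```

I rocked the relay free of both clips, lifted it out and handed the job in at about 7 s. The arm held it upright and still over the socket, its underside about 23 mm above the clip tips by the lift distance; the hand-in returned no verdict.

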